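Charge the grinding jar and hang up the scoop

TASK

Charge the open grinding jar with the four ceramic balls: carry the loaded steel scoop to the jar, bring its lip right down to the jar's mouth before tipping, and let all four balls roll in. Then hang the empty scoop on the wooden rack, both flange holes down over the two blue pins, and let go. Do not knock over the bottles or the beaker.

Things in the scene. Friction and masses are not known exactly. Their poses are not given: they have to be found in the camera images.
- scoop_grip (a point): Centre of the red handle bar (14 mm in x, 84 in y, 22 tall) of the loose steel scoop holding the balls (0.5 kg in all). Axes: z up, -x to the pouring lip, y along the bar. 100 mm above the scoop's flat underside, on thin uprights at y +-40 mm. Pinch it from above across its 14 mm; ball tops are 53 mm below the bar, all else beside it is 30 mm or more below its centre.
- scoop_lip (a point): Middle of the scoop's pouring lip, 89 mm ahead (-x) of the bar's centre and 77 mm below it. Opening 76 mm wide. The ramp behind it rises to the lip at 18 degrees: balls start to roll out when the scoop is tipped lip-down past 18 degrees and, tipped slowly, are all out by about 35. Level, the scoop's underside is 23 mm lower than the lip. Scoop axes.
- scoop_floor (a point): Centre of the scoop's flat inner floor: 4 mm above its underside, 10 mm behind (+x) the bar's centre. The floor is 80 mm long and 76 mm wide, side walls 50 mm high, sheet 4 mm; the whole scoop is 84 mm wide, 173 mm long. Scoop axes.
- scoop_hole_l (a point): Left (+y) of two 16 mm through-holes in the scoop's level rear flange; this point is the hole's centre at the flange's lower face, 68 mm behind (+x) the bar's centre, 35 mm below it. Holes 56 mm apart in y. Flange 5 mm thick, 30 mm deep (x 54 to 84 mm), lower face 65 mm above the scoop's underside. Scoop axes.
- scoop_hole_r (a point): The same for the right (-y) hole.
- jar_rim (a point): Centre of the mouth, at rim height, of the open grinding jar: dark steel cylinder clamped on a round blue base, fixed. Outer diameter 130 mm, inner 120 mm, rim 125 mm above the table, inner floor 104 mm below the rim. z up. (The jar with a bright lid and black knob further back is not it.)
- pin_l (a point): Foot of the left (+y) of two upright blue pins (10 mm thick, 23 tall, tapered tip, 56 mm apart in y) on the fixed wooden rack's top, 100 mm above the table. Axes: z up, -x the rack's front, roughly facing the robot: the scoop hangs there, lip to -x, hole_l on pin_l, flange down on the rack's top. The front face is 12 mm ahead of the pins. Let go, the scoop sags a few degrees.
- pin_r (a point): The same for the right (-y) pin, which takes hole_r.
- amber_bottle: Standing amber glass bottle, red cap, 64 mm across, 150 mm tall; origin at the centre of its underside, z up. A bystander.
- clear_bottle: Standing clear glass bottle, red cap, 64 mm across, 140 mm tall; origin at the centre of its underside, z up. A bystander.
- beaker: Standing empty glass beaker, 68 mm across, 85 mm tall; origin at the centre of its underside, z up. A bystander.
- ball0_center (a point): Centre of a white ceramic grinding ball, 32 mm in diameter, 65 g, lying loose in the scoop at the start.
- ball1_center (a point): Centre of a white ceramic grinding ball, 32 mm in diameter, 65 g, lying loose in the scoop at the start.
- ball2_center (a point): Centre of a white ceramic grinding ball, 32 mm in diameter, 65 g, lying loose in the scoop at the start.
- ball3_center (a point): Centre of a white ceramic grinding ball, 32 mm in diameter, 65 g, lying loose in the scoop at the start.

How it is judged:
On the way, in this order (a step that is already met when the one before it is completed fails the run):
1. the scoop, still holding all four balls, has its lip low over the jar's mouth (within 75 mm of its centre line and at most 60 mm above the rim) (distance between each of ball0_center, ball1_center, ball2_center, ball3_center and scoop_floor below 0.09 m and horizontal distance between scoop_lip and jar_rim below 0.075 m and z of scoop_lip in the frame of jar_rim between -0.04 and 0.06 m), for 0.05 s.
2. all four balls are in the jar (horizontal distance between each of ball0_center, ball1_center, ball2_center, ball3_center and jar_rim below 0.06 m and z of each of ball0_center, ball1_center, ball2_center, ball3_center in the frame of jar_rim below -0.02 m), for 0.2 s.
At the end, for the whole second after the job is handed in: All four balls are inside the jar (centres within 60 mm of its axis and more than 20 mm below its rim); the scoop hangs on the rack with each hole around its pin (centres within 7 mm), flange down on the rail (within 7 mm) and upright within 0.2 rad (all of step 2 and horizontal distance between scoop_hole_l and pin_l below 0.007 m and horizontal distance between scoop_hole_r and pin_r below 0.007 m and z of scoop_hole_l in the frame of pin_l between -0.004 and 0.007 m and z of scoop_hole_r in the frame of pin_r between -0.004 and 0.007 m and angle between scoop_grip's own z axis and vertical below 0.2 rad); the robot touches nothing.
It fails at once if the scoop is tipped by more than 0.45 rad while its lip is more than 60 mm above the jar's rim and a ball is not yet in the jar (angle between scoop_grip's own z axis and vertical above 0.45 rad and z of scoop_lip in the frame of jar_rim above 0.06 m and not (horizontal distance between each of ball0_center, ball1_center, ball2_center, ball3_center and jar_rim below 0.06 m and z of each of ball0_center, ball1_center, ball2_center, ball3_center in the frame of jar_rim below -0.02 m)).
It fails at once if a bottle or the beaker is knocked over (tilted by more than 0.6 rad) (angle between any of amber_bottle, clear_bottle, beaker's own z axis and vertical above 0.6 rad).
It also fails if it takes over 72 s, if anything falls off the work surface, if the arm or the gripper's body presses on something with over 40 N, if the wrist force passes 120 N, or if a joint passes its speed limit or range.

ROBOT

A 6-joint arm with a two-finger parallel gripper is mounted at the origin on the work surface. World frame = base frame: x ahead of the robot, y to its left, z up, the work surface at z = 0. Lengths are in m, angles in rad, forces in N, time in s.
With the tool pointing down it reaches from about 0.25 to 0.775 m from the base axis. Payload 4 kg.
Tool frame: the origin (TCP) lies at the centre of the arm's flange, where the gripper is bolted on; the fingertips stand 199 mm ahead of it and the grasp point (between the pads) lies 180 mm ahead of it; z points along the fingers, y is the line along which they close (so a half turn about z gives the same grasp; the last joint's range is limited). The gripper opens to 94 mm and grips with 3 to 60 N. Pads are 16 mm wide; open, the fingers measure 119 mm over their backs; the gripper's body (75 mm by 177 mm) begins 78 mm behind the grasp point.
Start: joints at [-1.406, 0.087, 1.371, -0, 1.684, -0.103], TCP at [0.146, -0.53, 0.405] pointing down, gripper open.
Joint ranges: [-3.1, 3.1], [-0.76, 2.03], [0.27, 2.55], [-1.08, 4.22], [0.17, 2.65], [-2.57, 2.57]. Speed limits (rad/s): [2.79, 2.79, 3.14, 3.14, 3.14, 3.14].

INTERFACE

Orientations are given as [roll, pitch, yaw] about the fixed x, y, z axes, in that order (R = Rz(yaw) Ry(pitch) Rx(roll)).
In Python, from bench import robot, eyes, models gives the robot as it stands.
- The arm moves only by the tool step_arm, never from a script. Its argument "commands" is a list that holds one entry, the list of rows, each a list of 7 numbers: the shift along the tool's x, y, z in mm, then the turn, a rotation vector about the tool's x, y, z in rad, then the finger opening in mm, from 0 to 94. In form: [[[tx, ty, tz, wx, wy, wz, gripper], ...]]. A call has 1 to 20 rows; each row shifts and turns the commanded pose from where the row before left it, along the tool's axes as they then stand; what a row does not reach is not made up. A row lasts 1/8 s, in which the tool goes at most 62.5 mm and 10.7 degrees, less where a joint would pass 70% of its speed; a pose out of reach is approached as far as the arm can. A call is refused whole if a number of a shift passes 62.5 or a number of a turn 0.188, either way. A call with a gripper value outside its range is refused whole. The fingers move at their own pace and stop on an object; the grip force is fixed at half the most. Time passes only in rows, so rows that do not move let the fingers close. It gives the time, the measured TCP pose, the force, the opening and the grip force at its end, in the units of the state.
- robot.get_obs(): the state, without advancing time (a new reading comes with each control period).
- eyes.snapshot(name): name is "scene" or "top" or "wrist"; returns a dict with "color" (420x560x3 uint8, red, green, blue), "camera_matrix" (3x3 intrinsics, pixels), "eye" and "rotation" of the camera in the world; the wrist camera has in their place "tool_from_camera" (4x4, takes a point from camera to tool coordinates, whose origin is the TCP and whose axes are the flange's). Camera axes: x right, y up, looking along -z (the intrinsics and any distortion apply to the point x, -y, -z); pixel columns grow to the right and rows downward; lengths in m; the calibration is good to about 2 mm. A picture is of the moment at which its call begins: read the wrist's pose just before it. There is no depth.
- robot.close_job(): hands the job in; it is judged then, once.
Trained networks look in a picture, given as the dict that the camera call returned (one of the last four; its "shot" number tells which), for a name from the list of things; names that differ only in an ending like _2 or _b are one class to them, and where a whole thing is asked for, a point or a joint stands for the part that bears it (a point fixed in the world has none). Each returns a list of dicts, best first, with "confidence" (0 to 1); they miss things now and then, are a little off and sometimes report something else, mostly with a low value. They report only what shows in the picture. A call takes as long as a camera call.
- models.masks_of(picture, query): "mask" (420x560 bool, what is visible of it) and "xy" ([column, row] in pixels, amid what is visible of it).
- models.tip_of(picture, query): "xy" ([column, row] in pixels: a listed point, or the origin of a listed thing).
The state is a dict: "time": time; "joint_positions": joint angles; "qvel": joint speeds; "joint_torque": joint torques, N m; "tool_pos": TCP position; "ee_rot": TCP orientation; "wrist_force": force on the tool from outside, world axes, zero at the start; "wrist_torque": the same for the moment, N m; "width": finger opening in m; "finger_force": force on a finger pad.
Only numpy, scipy, OpenCV 4.12 (cv2) and the standard library are available. Lean on these libraries where they do the work, as an engineer would, in place of code of your own. Each camera call takes 0.05 s, during which the arm holds its last target. There are 200 camera calls.

## Working session

There is one attempt and no reset: what is moved stays moved. The work goes in short steps, Python scripts to look and compute and a tool call to move; the robot and the scene stay as the last step left them, time stands still between calls to the robot, and variables do not carry over. Pictures are saved under pics/ and viewed, at most 10 in all, crops included, and the job is handed in when it is done.

Besides the shell and the picture viewer there is one more tool, called after "Call:" in YAML: its name, and indented under it one key for each argument. step_arm: Moves the arm, as the interface text tells. Its arguments: {"type":"object","properties":{"commands":{"type":"array"}},"required":["commands"]}

```bash
mkdir -p pics; ls
cat > h.py <<'E'
import numpy as np, cv2
from scipy.spatial.transform import Rotation as R
from scipy.optimize import least_squares
from bench import robot, eyes, models
def cam(p, obs=None):
    if 'eye' in p:
        return np.array(p['eye']).ravel(), np.array(p['rotation']).reshape(3,3)
    T=np.array(p['tool_from_camera']); Rt=R.from_euler('xyz',obs['ee_rot']).as_matrix()
    return np.array(obs['tool_pos'])+Rt@T[:3,3], Rt@T[:3,:3]
def ray(p,xy,obs=None):
    c,Rc=cam(p,obs); K=np.array(p['camera_matrix'])
    d=np.linalg.inv(K)@np.array([xy[0],xy[1],1.]); d=Rc@np.array([d[0],-d[1],-d[2]])
    return c,d/np.linalg.norm(d)
def proj(p,X,obs=None):
    c,Rc=cam(p,obs); q=Rc.T@(np.asarray(X)-c); q=np.array(p['camera_matrix'])@np.array([q[0],-q[1],-q[2]]); return q[:2]/q[2]
def atz(p,xy,z,obs=None):
    c,d=ray(p,xy,obs); return c+d*(z-c[2])/d[2]
def tri(rs):
    A=sum(np.eye(3)-np.outer(d,d) for c,d in rs); b=sum((np.eye(3)-np.outer(d,d))@c for c,d in rs); return np.linalg.solve(A,b)
E
cat > a.py <<'E'
from h import *
np.set_printoptions(precision=4,suppress=True)
o=robot.get_obs(); print(o['time'],o['tool_pos'],o['ee_rot'],o['width'])
P={n:eyes.snapshot(n) for n in('scene','top')}
for n,p in P.items(): cv2.imwrite(f'pics/{n}0.png',p['color'][...,::-1]); print(n,p['eye'],p.keys())
Z={'scoop_grip':.1,'scoop_lip':.023,'scoop_floor':.004,'scoop_hole_l':.065,'scoop_hole_r':.065,'jar_rim':.125,'pin_l':.1,'pin_r':.1,'amber_bottle':0,'clear_bottle':0,'beaker':0}
for q,z in Z.items():
    rs=[]
    for n,p in P.items():
        t=models.tip_of(p,q)
        for k in t[:2]: print(q,n,np.round(k['xy'],1),round(k['confidence'],2),'atz',atz(p,k['xy'],z))
        if t: rs.append(ray(p,t[0]['xy']))
    if len(rs)==2: print('   tri',tri(rs))
E
python3 a.py
```

```text
pics
0.0 [ 0.1455 -0.5303  0.4035] [-3.1394 -0.0002  0.2677] 0.09390980971007873
scene [0.8865 0.636  0.893 ] dict_keys(['color', 'camera_matrix', 'eye', 'rotation', 'shot'])
top [ 0.4425 -0.0108  0.9951] dict_keys(['color', 'camera_matrix', 'eye', 'rotation', 'shot'])Traceback (most recent call last):
  File "a.py", line 11, in <module>
    for k in t[:2]: print(q,n,np.round(k['xy'],1),round(k['confidence'],2),'atz',atz(p,k['xy'],z))
                                                                                 ~~~^^^^^^^^^^^^^
  File "h.py", line 17, in atz
    c,d=ray(p,xy,obs); return c+d*(z-c[2])/d[2]
        ~~~^^^^^^^^^^
  File "h.py", line 11, in ray
    c,Rc=cam(p,obs); K=np.array(p['camera_matrix'])
         ~~~^^^^^^^
  File "h.py", line 7, in cam
    return np.array(p['eye']).ravel(), np.array(p['rotation']).reshape(3,3)
                                       ~~~~~~~~~~~~~~~~~~~~~~~~~~~~~~~^^^^^
ValueError: cannot reshape array of size 3 into shape (3,3)
```

```bash
sed -i "s/np.array(p\['rotation'\]).reshape(3,3)/R.from_euler('xyz',p['rotation']).as_matrix()/" h.py; python3 a.py; python3 -c "
import cv2,numpy as np
"
```

```text
0.15 [ 0.1455 -0.5303  0.4038] [-3.1399 -0.0002  0.2678] 0.09397322678191777
scene [0.8865 0.636  0.893 ] dict_keys(['color', 'camera_matrix', 'eye', 'rotation', 'shot'])
top [ 0.4425 -0.0108  0.9951] dict_keys(['color', 'camera_matrix', 'eye', 'rotation', 'shot'])
scoop_grip scene [332.  254.5] 0.86 atz [0.5327 0.1989 0.1   ]
scoop_grip top [185.6 204. ] 0.58 atz [0.5262 0.1877 0.1   ]
   tri [0.527  0.1911 0.0862]
scoop_lip scene [363.2 269.6] 0.66 atz [0.4551 0.2261 0.023 ]
scoop_lip top [174.7 238.3] 0.88 atz [0.4503 0.2276 0.023 ]
scoop_lip top [201.3 198.4] 0.56 atz [0.5477 0.1673 0.023 ]
   tri [0.4522 0.2265 0.0214]
scoop_floor scene [296.7 275.6] 0.68 atz [0.5967 0.1604 0.004 ]
scoop_floor scene [246.8 239.8] 0.28 atz [0.66   0.0107 0.004 ]
scoop_floor top [195.1 200.2] 0.71 atz [0.545  0.1859 0.004 ]
scoop_floor top [262.8 275.7] 0.37 atz [0.3635 0.015  0.004 ]
   tri [ 0.5702  0.1723 -0.0007]
scoop_hole_l scene [294.1 252.8] 0.95 atz [0.593  0.1365 0.065 ]
scoop_hole_l scene [294.9 276.2] 0.9 atz [0.6208 0.1927 0.065 ]
scoop_hole_l top [210.5 181.8] 0.94 atz [0.5824 0.1396
[... 944 characters left out ...]
97 atz [0.6868 0.0808 0.1   ]
pin_r top [258.8 148.4] 0.98 atz [0.6555 0.0274 0.1   ]
pin_r top [236.6 137.2] 0.7 atz [0.6804 0.0783 0.1   ]
   tri [0.6614 0.0256 0.0903]
amber_bottle scene [313.9 386. ] 0.59 atz [0.6859 0.3994 0.    ]
amber_bottle top [117.1 149.6] 0.6 atz [0.6695 0.3866 0.    ]
   tri [ 0.6777  0.3946 -0.0247]
clear_bottle scene [200.  151.9] 0.79 atz [ 0.6519 -0.3616  0.    ]
clear_bottle top [415.2 163.5] 0.62 atz [ 0.648  -0.3627  0.    ]
   tri [ 0.6499 -0.3648 -0.0039]
beaker scene [346.4 203.3] 0.84 atz [0.3643 0.0162 0.    ]
beaker top [260.  274.7] 0.89 atz [0.3655 0.022  0.    ]
beaker top [234.9 134.5] 0.36 atz [0.7139 0.0927 0.    ]
   tri [0.367  0.0211 0.0063]
```

View pics/top0.png

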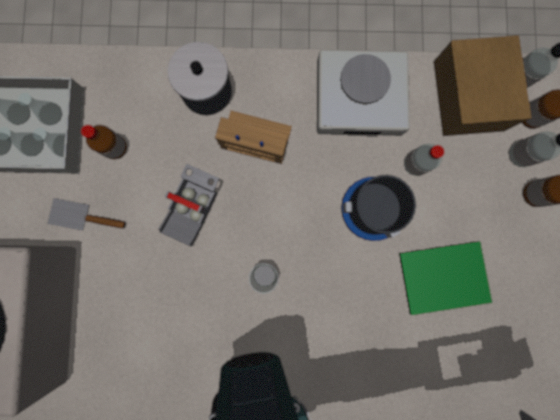

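View pics/scene0.png

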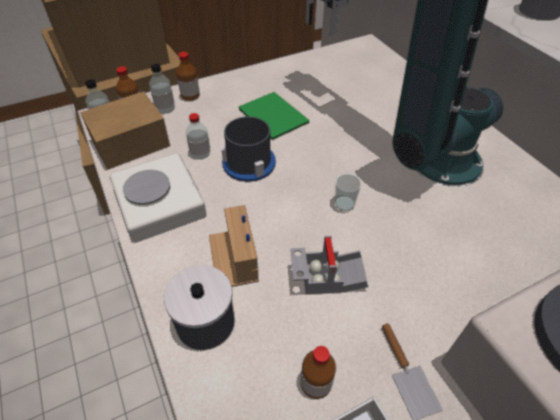

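Call:
step_arm:
  commands:
    - [[40, -42, -2, 0, 0, 0, 60], [40, -42, -2, 0, 0, 0, 60], [40, -42, -2, 0, 0, 0, 60], [40, -42, -2, 0, 0, 0, 60], [40, -42, -2, 0, 0, 0, 60], [40, -42, -2, 0, 0, 0, 60], [40, -42, -2, 0, 0, 0, 60], [40, -42, -2, 0, 0, 0, 60], [40, -42, -2, 0, 0, 0, 60], [40, -42, -2, 0, 0, 0, 60], [40, -42, -2, 0, 0, 0, 60], [40, -42, -2, 0, 0, 0, 60], [40, -42, -2, 0, 0, 0, 60], [40, -42, -2, 0, 0, 0, 60], [0, 0, 0, 0, 0, -0.153, 60], [0, 0, 0, 0, 0, -0.153, 60], [0, 0, 0, 0, 0, -0.153, 60], [0, 0, 0, 0, 0, -0.153, 60], [0, 0, 0, 0, 0, -0.153, 60], [0, 0, 0, 0, 0, -0.153, 60]]

```text
time: 3.85
tool_pos: [0.53, 0.1848, 0.4326]
ee_rot: [-3.142, 0.0, 1.191]
wrist_force: [0.1, -0.8, -1.1]
width: 0.0602
finger_force: 0.0
```

```bash
cat > b.py <<'E'
import sys
from h import *
np.set_printoptions(precision=4,suppress=True)
o=robot.get_obs(); print(o['time'],o['tool_pos'],o['ee_rot'],o['joint_positions'])
p=eyes.snapshot('wrist'); cv2.imwrite(f'pics/{sys.argv[1]}.png',p['color'][...,::-1]); print(cam(p,o))
Z={'scoop_grip':.1,'scoop_lip':.023,'scoop_floor':.004,'scoop_hole_l':.065,'pin_l':.1,'jar_rim':.125}
for q in sys.argv[2:]:
    for k in models.tip_of(p,q)[:3]: print(q,np.round(k['xy'],1),round(k['confidence'],2),'atz',atz(p,k['xy'],Z[q],o))
E
python3 b.py w1 scoop_grip scoop_lip scoop_hole_l scoop_floor pin_l
```

```text
3.85 [0.53   0.1848 0.4326] [-3.1416  0.0001  1.1908] [ 0.2346  0.109   1.2922 -0.0001  1.7405  0.6145]
(array([0.559 , 0.2574, 0.4131]), array([[ 0.9285,  0.3576,  0.0996],
       [-0.3712,  0.8946,  0.2487],
       [-0.0001, -0.2679,  0.9634]]))
scoop_grip [279.3 184.9] 0.58 atz [0.5342 0.1943 0.1   ]
scoop_lip [201.9 172.2] 0.78 atz [0.4477 0.2277 0.023 ]
scoop_hole_l [345.4 153.1] 0.84 atz [0.6087 0.1932 0.065 ]
scoop_hole_l [341.5 201.6] 0.62 atz [0.5878 0.1446 0.065 ]
scoop_floor [286.3 171.1] 0.93 atz [0.5413 0.1882 0.004 ]
pin_l [456.3 238. ] 0.89 atz [0.6809 0.0763 0.1   ]
pin_l [455.7 286.2] 0.8 atz [0.6673 0.0228 0.1   ]
```

View pics/w1.png

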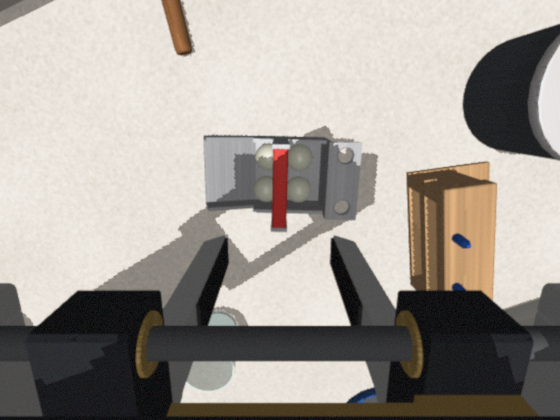

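```bash
cat > c.py <<'E'
from h import *
np.set_printoptions(precision=4,suppress=True)
o=robot.get_obs(); p=eyes.snapshot('wrist'); g=p['color'].astype(int)
m=((g[...,0]>120)&(g[...,1]<70)&(g[...,2]<70)).astype(np.uint8)
n,l,s,c=cv2.connectedComponentsWithStats(m); i=1+np.argmax(s[1:,4]); print(s[i],c[i])
r=cv2.minAreaRect(np.argwhere(l==i)[:,::-1].astype(np.float32)); b=cv2.boxPoints(r); print(b)
W=np.array([atz(p,q,.111,o) for q in b]); print(W)
e=[np.linalg.norm(W[k]-W[k-1]) for k in range(4)]; k=int(np.argmax(e)); d=W[k]-W[k-1]
d*=np.sign(d[1]); print('edges',e,'centre',W.mean(0),'scoop yaw',np.arctan2(-d[0],d[1]))
for q,X in [('l',.6087),]: pass
E
python3 c.py
```

```text
[273 150  15  78 903] [279.629  190.7143]
[[271.0889 226.8883]
 [273.2969 149.6085]
 [287.     150.    ]
 [284.792  227.2798]]
[[0.512  0.1609 0.111 ]
 [0.5425 0.229  0.111 ]
 [0.5539 0.2239 0.111 ]
 [0.5242 0.1555 0.111 ]]
edges [np.float64(0.013327237763443071), np.float64(0.07457468775438732), np.float64(0.012494712300535522), np.float64(0.07460021503903903)] centre [0.5332 0.1923 0.111 ] scoop yaw -0.4092368856380414
```

Call:
step_arm:
  commands:
    - [[11, 1, 2, 0, 0, 0.028, 60], [0, 0, 30, 0, 0, 0, 60], [0, 0, 40, 0, 0, 0, 60], [0, 0, 40, 0, 0, 0, 60], [0, 0, 25, 0, 0, 0, 60], [0, 0, 10, 0, 0, 0, 60], [0, 0, 5, 0, 0, 0, 60], [0, 0, 0, 0, 0, 0, 60], [0, 0, 0, 0, 0, 0, 25], [0, 0, 0, 0, 0, 0, 5], [0, 0, 0, 0, 0, 0, 5], [0, 0, 0, 0, 0, 0, 5]]

```text
time: 5.7
tool_pos: [0.535, 0.1946, 0.2808]
ee_rot: [3.141, -0.0, 1.158]
wrist_force: [0.3, 0.7, 0.6]
width: 0.0236
finger_force: 0.0
```

```bash
python3 b.py w2 scoop_grip scoop_hole_l pin_l
```

```text
5.7 [0.535  0.1946 0.2808] [ 3.1413 -0.      1.1578] [ 0.2494  0.1858  1.5088 -0.0001  1.4468  0.6624]
(array([0.5664, 0.2662, 0.2613]), array([[ 0.9158,  0.387 ,  0.1075],
       [-0.4017,  0.8823,  0.2453],
       [ 0.0001, -0.2678,  0.9635]]))
scoop_grip [276.4 266. ] 0.76 atz [0.5333 0.194  0.1   ]
scoop_hole_l [382.7 279.1] 0.98 atz [0.5867 0.1415 0.065 ]
scoop_hole_l [390.1 202. ] 0.88 atz [0.608  0.1898 0.065 ]
scoop_hole_l [279.2 268.8] 0.53 atz [0.527  0.1758 0.065 ]
```

View pics/w2.png

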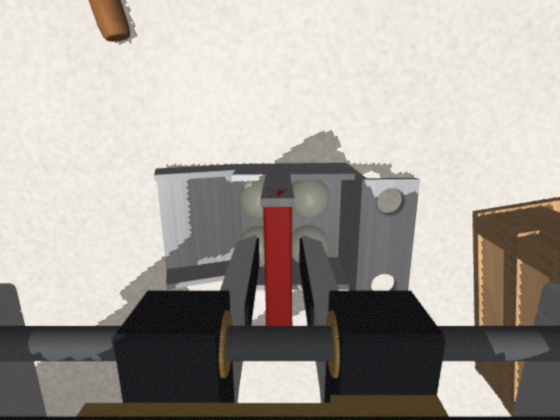

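Call:
step_arm:
  commands:
    - [[0, 0, 0, 0, 0, 0, 5], [0, 0, 0, 0, 0, 0, 5], [0, 0, 0, 0, 0, 0, 5], [0, 0, 0, 0, 0, 0, 5], [0, 0, -2, 0, 0, 0, 5], [0, 0, -5, 0, 0, 0, 5], [0, 0, -10, 0, 0, 0, 5], [0, 0, -10, 0, 0, 0, 5], [0, 0, 0, 0, 0, 0, 5]]

```text
time: 7.02
tool_pos: [0.5355, 0.1947, 0.3095]
ee_rot: [3.139, -0.002, 1.158]
wrist_force: [0.2, 1.6, -4.9]
width: 0.0138
finger_force: 30.0
```

Call:
step_arm:
  commands:
    - [[0, 0, -5, 0, 0, 0, 5], [0, 0, -10, 0, 0, 0, 5], [0, 0, -15, 0, 0, 0, 5], [0, 0, -20, 0, 0, 0, 5], [0, 0, -20, 0, 0, 0, 5], [0, 0, -20, 0, 0, 0, 5], [0, 0, -15, 0, 0, 0, 5], [0, 0, -10, 0, 0, 0, 5], [0, 0, -10, 0, 0, 0, 5], [0, 0, -5, 0, 0, 0, 5]]

```text
time: 8.28
tool_pos: [0.5351, 0.1947, 0.4381]
ee_rot: [3.141, 0.0, 1.158]
wrist_force: [0.5, 0.4, -4.1]
width: 0.0139
finger_force: 30.0
```

Call:
step_arm:
  commands:
    - [[-5, 3, 0, 0, 0, 0, 5], [-10, 6.5, 0, 0, 0, 0, 5], [-15, 9.5, 0, 0, 0, 0, 5], [-20, 13, 0, 0, 0, 0, 5], [-27.5, 17.3, 0, 0, 0, 0, 5], [-27.5, 17.3, 0, 0, 0, 0, 5], [-27.5, 17.3, 0, 0, 0, 0, 5], [-27.5, 17.3, 0, 0, 0, 0, 5], [-27.5, 17.3, 0, 0, 0, 0, 5], [-27.5, 17.3, 0, 0, 0, 0, 5], [-27.5, 17.3, 0, 0, 0, 0, 5], [-20, 13, 0, 0, 0, 0, 5], [-15, 9.5, 0, 0, 0, 0, 5], [-10, 6.5, 0, 0, 0, 0, 5], [-5, 3, 0, 0, 0, 0, 5]]

```text
time: 10.15
tool_pos: [0.5873, -0.1479, 0.4376]
ee_rot: [-3.141, -0.0, 1.158]
wrist_force: [-0.5, 0.3, -5.7]
width: 0.0137
finger_force: 30.0
```

Call:
step_arm:
  commands:
    - [[0, 0, 0, 0, 0, -0.04, 5], [0, 0, 0, 0, 0, -0.08, 5], [0, 0, 0, 0, 0, -0.12, 5], [0, 0, 0, 0, 0, -0.12, 5], [0, 0, 0, 0, 0, -0.12, 5], [0, 0, 0, 0, 0, -0.12, 5], [0, 0, 0, 0, 0, -0.12, 5], [0, 0, 0, 0, 0, -0.12, 5], [0, 0, 0, 0, 0, -0.12, 5], [0, 0, 0, 0, 0, -0.12, 5], [0, 0, 0, 0, 0, -0.12, 5], [0, 0, 0, 0, 0, -0.12, 5], [0, 0, 0, 0, 0, -0.1, 5], [0, 0, 0, 0, 0, -0.08, 5], [0, 0, 0, 0, 0, -0.04, 5], [0, 0, 0, 0, 0, 0, 5]]

```text
time: 12.15
tool_pos: [0.5872, -0.1468, 0.4378]
ee_rot: [3.141, -0.0, 2.699]
wrist_force: [0.1, 0.3, -4.0]
width: 0.0139
finger_force: 30.0
```

```bash
python3 b.py w3 jar_rim
cat > d.py <<'E'
from h import *
np.set_printoptions(precision=4,suppress=True)
for n in('scene','top'):
    p=eyes.snapshot(n)
    if n=='scene': cv2.imwrite('pics/s3.png',cv2.resize(p['color'][60:270,150:430,::-1],None,fx=2.5,fy=2.5))
    for k in models.tip_of(p,'jar_rim')[:1]: print(n,k['xy'],k['confidence'],atz(p,k['xy'],.125))
    for k in models.tip_of(p,'scoop_lip')[:1]: print(n,'lip',k['xy'],k['confidence'],atz(p,k['xy'],.183))
E
python3 d.py
```

```text
12.15 [ 0.5872 -0.1468  0.4378] [ 3.1414 -0.      2.6986] [-0.3387  0.2082  1.169   0.0002  1.7644 -1.4665]
(array([ 0.5166, -0.1134,  0.4183]), array([[ 0.429 , -0.8701, -0.2426],
       [ 0.9033,  0.4134,  0.1144],
       [ 0.0008, -0.2682,  0.9634]]))
jar_rim [148.5 199.4] 0.92 atz [ 0.5349 -0.2548  0.125 ]
scene [248.0, 130.2] 0.66 [ 0.5352 -0.2476  0.125 ]
scene lip [242.2, 119.0] 0.82 [ 0.5566 -0.2299  0.183 ]
top [385.1, 198.2] 0.81 [ 0.5441 -0.2513  0.125 ]
top lip [381.9, 193.7] 0.88 [ 0.5465 -0.2288  0.183 ]
```

View pics/w3.png

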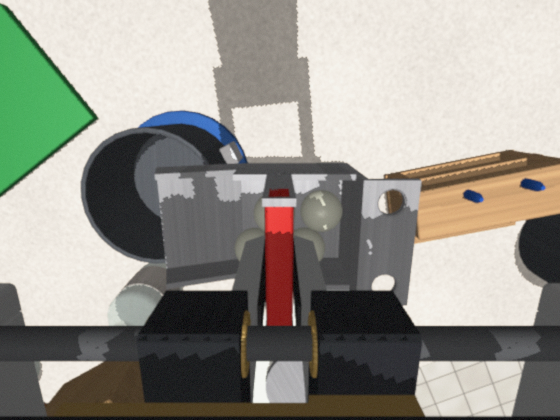

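View pics/s3.png

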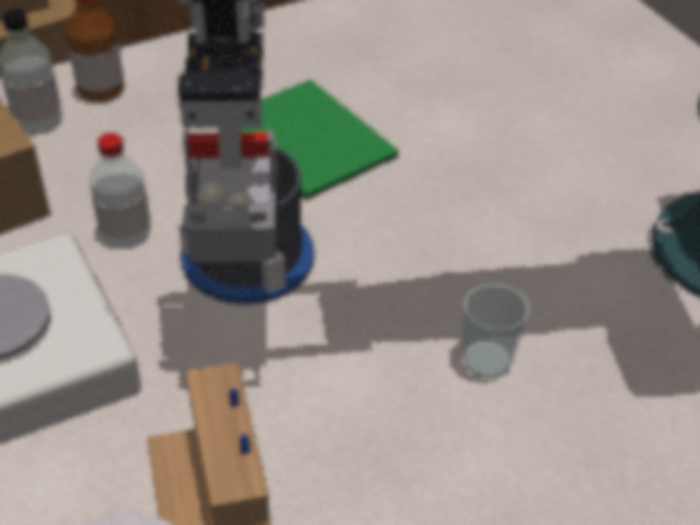

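Call:
step_arm:
  commands:
    - [[0, -2, 3, 0, 0, 0, 5], [0, -3, 6, 0, 0, 0, 5], [0, -3, 7, 0, 0, 0, 5], [0, 0, 4, 0, 0, 0, 5], [0, 0, 2, 0, 0, 0, 5], [0, 0, 0, 0, 0, 0, 5], [0, 0, 0, 0, 0, 0, 5], [0, -5.2, -1.7, -0.02, 0, 0, 5], [0, -9.1, -3, -0.035, 0, 0, 5], [0, -13, -4.1, -0.05, 0, 0, 5], [0, -13, -4.1, -0.05, 0, 0, 5], [0, -13, -4.1, -0.05, 0, 0, 5], [0, -9.1, -3, -0.035, 0, 0, 5], [0, -5.2, -1.7, -0.02, 0, 0, 5], [0, 0, 0, 0, 0, 0, 5]]

```text
time: 14.42
tool_pos: [0.5537, -0.2179, 0.4298]
ee_rot: [2.882, 0.0, 2.697]
wrist_force: [0.5, -0.2, -5.1]
width: 0.0134
finger_force: 30.0
```

```bash
cat > e.py <<'E'
from h import *
np.set_printoptions(precision=4,suppress=True)
o=robot.get_obs(); M=R.from_euler('xyz',o['ee_rot']).as_matrix(); p=np.array(o['tool_pos'])
print(o['time'],o['joint_positions'],'tilt',np.arccos(-M[2,2]),'lip',p+M@[0,-.089,.257],'force',o['wrist_force'],o['wrist_torque'],o['width'])
E
python3 e.py
```

```text
14.425 [-0.5359  0.1823  1.2249  0.2632  1.7522 -1.6166] tilt 0.25984287921297056 lip [ 0.5452 -0.236   0.1586] force [ 0.4813 -0.1511 -5.0502] [-0.3384  0.0618  0.0215] 0.013409073121995149
```

Call:
step_arm:
  commands:
    - [[0, -5.2, -1.7, -0.02, 0, 0, 5], [0, -5.2, 0.3, -0.02, 0, 0, 5], [0, -5.2, 0.3, -0.02, 0, 0, 5], [0, -5.2, 0.3, -0.02, 0, 0, 5], [0, -5.2, 0.3, -0.02, 0, 0, 5], [0, -5.2, 0.3, -0.02, 0, 0, 5], [0, -5.2, -1.7, -0.02, 0, 0, 5], [0, -5.2, -1.7, -0.02, 0, 0, 5], [0, -5.2, -1.7, -0.02, 0, 0, 5], [0, -5.2, -1.7, -0.02, 0, 0, 5], [0, -5.2, -1.7, -0.02, 0, 0, 5], [0, -5.2, -1.7, -0.02, 0, 0, 5], [0, -5.2, -1.7, -0.02, 0, 0, 5], [0, -5.2, -1.7, -0.02, 0, 0, 5], [0, -5.2, -1.7, -0.02, 0, 0, 5], [0, -5.2, -1.7, -0.02, 0, 0, 5], [0, -5.2, -1.7, -0.02, 0, 0, 5], [0, -5.2, -1.7, -0.02, 0, 0, 5], [0, 0, 0, 0, 0, 0, 5], [0, 0, 0, 0, 0, 0, 5]]

```text
time: 16.92
tool_pos: [0.5136, -0.3025, 0.4093]
ee_rot: [2.522, 0.0, 2.698]
wrist_force: [-0.4, 0.1, -2.2]
width: 0.0139
finger_force: 30.0
```

```bash
python3 e.py; python3 b.py w4 scoop_grip scoop_hole_l
```

```text
16.925 [-0.7693  0.2266  1.2586  0.6056  1.8282 -1.7894] tilt 0.6199537232551566 lip [ 0.5466 -0.233   0.1484] force [-0.3912  0.0845 -2.2106] [-0.5971  0.1553 -0.0283] 0.013932347316110278
16.925 [ 0.5136 -0.3025  0.4093] [2.5216 0.0002 2.6978] [-0.7693  0.2266  1.2586  0.6056  1.8282 -1.7894]
(array([ 0.448 , -0.2585,  0.3935]), array([[ 0.3496, -0.8028, -0.4831],
       [ 0.7346,  0.5549, -0.3904],
       [ 0.5815, -0.2184,  0.7837]]))
scoop_grip [276.9 271.3] 0.91 atz [ 0.7029 -0.1507  0.1   ]
scoop_hole_l [381.9 278.8] 0.71 atz [0.9091 0.0358 0.065 ]
```

View pics/w4.png

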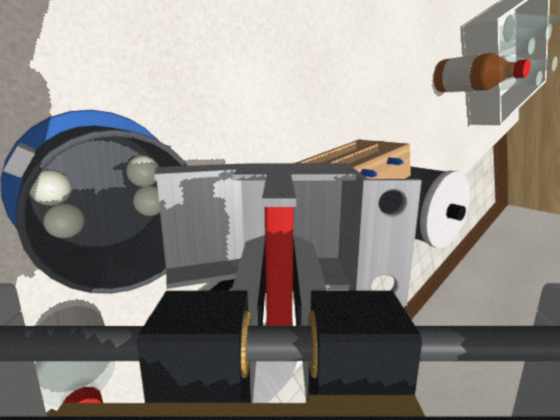

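Call:
step_arm:
  commands:
    - [[0, 0, -10, 0, 0, 0, 5], [0, 0, -25, 0, 0, 0, 5], [0, 0, -25, 0, 0, 0, 5], [0, 12.7, 4.8, 0.05, 0, 0, 5], [0, 25, 10, 0.1, 0, 0, 5], [0, 25, 10, 0.1, 0, 0, 5], [0, 25, 10, 0.1, 0, 0, 5], [0, 25, 10, 0.1, 0, 0, 5], [0, 25, 10, 0.1, 0, 0, 5], [0, 12.7, 4.8, 0.05, 0, 0, 5], [0, 5, 1.8, 0.02, 0, 0, 5], [0, 0, 0, 0, 0, 0, 5]]

```text
time: 18.58
tool_pos: [0.5692, -0.1854, 0.4547]
ee_rot: [3.141, -0.0, 2.698]
wrist_force: [1.1, 0.4, -2.5]
width: 0.014
finger_force: 30.0
```

```bash
python3 e.py
```

```text
18.575 [-0.4097  0.1933  1.1534  0.0009  1.795  -1.5369] tilt 0.0008377294629593515 lip [ 0.5311 -0.2655  0.1976] force [ 1.0781  0.3908 -2.5005] [ 0.0118 -0.126  -0.0465] 0.014012542139341501
```

Call:
step_arm:
  commands:
    - [[8, 14, 0, 0, 0, 0, 5], [16, 28, 0, 0, 0, 0, 5], [20, 34.8, 0, 0, 0, 0, 5], [20, 34.8, 0, 0, 0, 0, 5], [20, 34.8, 0, 0, 0, 0, 5], [20, 34.8, 0, 0, 0, 0, 5], [20, 34.8, 0, 0, 0, 0, 5], [16, 28, 0, 0, 0, 0, 5], [8, 14, 0, 0, 0, 0, 5], [0, 0, 0, 0, 0, 0.1, 5], [0, 0, 0, 0, 0, 0.17, 5], [0, 0, 0, 0, 0, 0.17, 5], [0, 0, 0, 0, 0, 0.17, 5], [0, 0, 0, 0, 0, 0.17, 5], [0, 0, 0, 0, 0, 0.17, 5], [0, 0, 0, 0, 0, 0.17, 5], [0, 0, 0, 0, 0, 0.17, 5], [0, 0, 0, 0, 0, 0.17, 5], [0, 0, 0, 0, 0, 0.108, 5], [0, 0, 0, 0, 0, 0, 5]]

```text
time: 21.08
tool_pos: [0.5462, 0.1105, 0.4547]
ee_rot: [3.141, 0.0, 1.13]
wrist_force: [1.0, 0.0, -2.6]
width: 0.014
finger_force: 30.0
```

```bash
python3 b.py w5 pin_l scoop_hole_l
cat > f.py <<'E'
from h import *
np.set_printoptions(precision=4,suppress=True)
o=robot.get_obs(); M=R.from_euler('xyz',o['ee_rot']).as_matrix(); t=np.array(o['tool_pos'])
p=eyes.snapshot('wrist')
for k in models.tip_of(p,'scoop_hole_l')[:2]:
    X=atz(p,k['xy'],t[2]-.215,o); print('hole seen in tool mm',1e3*M.T@(X-t))
for q in ('pin_l','pin_r'): 
  for k in models.masks_of(p,q)[:2]:
    yy,xx=np.nonzero(k['mask']); print(q,k['confidence'],len(xx),xx.min(),xx.max(),yy.min(),yy.max())
E
python3 f.py
```

```text
21.075 [0.5462 0.1105 0.4547] [3.1414 0.0001 1.1299] [ 0.0979  0.0995  1.2593 -0.0002  1.7826  0.5388]
(array([0.5796, 0.1812, 0.4352]), array([[ 0.9042,  0.4115,  0.1144],
       [-0.4271,  0.8711,  0.2423],
       [ 0.    , -0.2679,  0.9634]]))
pin_l [412.6 165.6] 0.64 atz [0.6811 0.0754 0.1   ]
pin_l [460.2 402.7] 0.38 atz [ 0.6363 -0.2384  0.1   ]
scoop_hole_l [381.9 278.5] 0.86 atz [ 0.6106 -0.0538  0.065 ]
scoop_hole_l [388.5 199.2] 0.7 atz [0.6534 0.0389 0.065 ]
hole seen in tool mm [-27.6916  68.7936 215.0082]
hole seen in tool mm [ 27.4174  67.1312 215.0045]
pin_l 0.61 9349 369 457 99 260
pin_r 0.61 9349 369 457 99 260
```

View pics/w5.png

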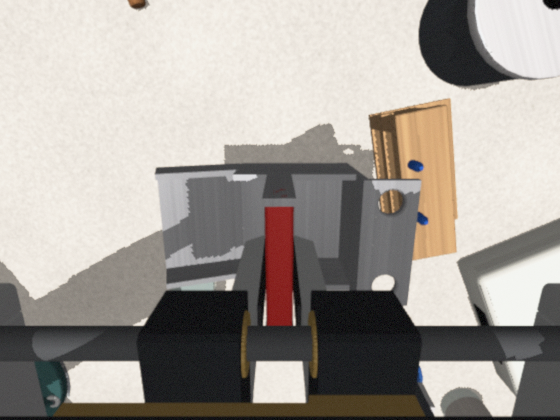

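Call:
step_arm:
  commands:
    - [[0, -15, 20, 0, 0, 0, 5], [0, -25, 20, 0, 0, 0, 5], [0, -10, 15, 0, 0, 0, 5], [0, 0, 5, 0, 0, 0, 5], [0, 0, 0, 0, 0, 0, 5], [0, 0, 0, 0, 0, 0, 5]]

```text
time: 22.18
tool_pos: [0.5016, 0.1322, 0.3954]
ee_rot: [3.14, -0.001, 1.129]
wrist_force: [-0.0, 0.1, -2.1]
width: 0.0136
finger_force: 30.0
```

```bash
cat > g.py <<'E'
import sys
from h import *
np.set_printoptions(precision=4,suppress=True)
o=robot.get_obs(); M=R.from_euler('xyz',o['ee_rot']).as_matrix(); t=np.array(o['tool_pos']); print(t,o['ee_rot'])
p=eyes.snapshot('wrist'); g=p['color'].astype(int); cv2.imwrite(f'pics/{sys.argv[1]}.png',g[...,::-1])
for k in models.tip_of(p,'scoop_hole_l')[:2]:
    print('hole tool mm',k['xy'],1e3*M.T@(atz(p,k['xy'],t[2]-.215,o)-t))
for k in models.tip_of(p,'pin_l')[:3]:
    X=atz(p,k['xy'],.1,o); print('pin det',k['xy'],k['confidence'],X,1e3*M.T@(X-t))
m=((g[...,2]>g[...,0]+25)&(g[...,2]>g[...,1]+15)).astype(np.uint8)
n,l,s,c=cv2.connectedComponentsWithStats(m)
for i in range(1,n):
    if s[i,4]>15:
        X=atz(p,c[i],.1115,o); print('blue',s[i],c[i],X,1e3*M.T@(X-t))
E
python3 g.py w6
```

```text
[0.5016 0.1322 0.3954] [ 3.1401 -0.0007  1.1294]
hole tool mm [389.3, 201.2] [ 25.5432  67.9507 215.1201]
hole tool mm [382.8, 280.6] [-28.6816  68.5047 215.0816]
pin det [497.8, 178.2] 0.81 [0.6811 0.0744 0.1   ] [ 24.1777 186.5918 295.6477]
pin det [496.3, 234.8] 0.74 [0.6662 0.0246 0.1   ] [-27.2321 194.3764 295.622 ]
blue [492 171  26  14 242] [504.5331 177.7975] [0.6801 0.0777 0.1115] [ 26.7559 184.2605 284.146 ]
blue [494 232  25  17 225] [505.6578 240.2267] [0.6667 0.0237 0.1115] [-27.8277 195.2192 284.1228]
blue [ 416  366   60   51 1000] [446.716 384.448] [ 0.5746 -0.1008  0.1115] [-179.7464  165.0937  283.9677][ WARN:0@0.800] global loadsave.cpp:1063 imwrite_ Unsupported depth image for selected encoder is fallbacked to CV_8U.
```

View pics/w6.png

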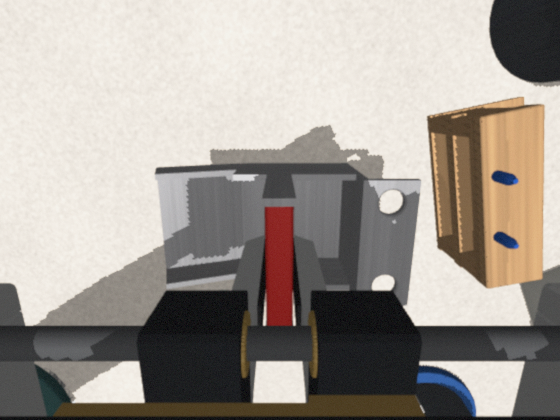

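Call:
step_arm:
  commands:
    - [[-14, 22, 0, 0, 0, 0, 5], [-14.7, 22.5, 0, 0, 0, 0, 5], [0, 0, 0, 0, 0, -0.1, 5], [0, 0, 0, 0, 0, -0.095, 5], [0, 0, 0, 0, 0, 0, 5], [0, 0, 0, 0, 0, 0, 5]]

```text
time: 23.08
tool_pos: [0.5291, 0.0875, 0.3946]
ee_rot: [3.141, -0.0, 1.324]
wrist_force: [0.8, -0.1, -2.5]
width: 0.0136
finger_force: 30.0
```

```bash
python3 g.py w7 2>/dev/null; python3 -c "
from h import *
p=eyes.snapshot('wrist');print(p.keys(),p['camera_matrix'])"
```

```text
[0.5291 0.0875 0.3946] [ 3.1413 -0.      1.3235]
hole tool mm [382.2, 275.6] [-25.0075  67.8012 215.0215]
hole tool mm [391.3, 200.9] [ 25.7596  69.149  215.0233]
pin det [455.2, 175.7] 0.82 [0.6807 0.0766 0.1   ] [ 26.5311 149.48   294.6857]
pin det [447.1, 239.7] 0.67 [0.6675 0.0201 0.1   ] [-31.5374 150.5423 294.6845]
blue [451 171  22  13 207] [461.6329 177.2222] [0.6801 0.0777 0.1115] [ 27.4292 148.6462 283.1854]
blue [443 233  20  17 196] [452.5459 241.199 ] [0.6669 0.0235 0.1115] [-28.3349 149.1169 283.1841]
blue [289 379  17  24 270] [298.2556 393.0407] [ 0.5014 -0.1007  0.1115] [-189.3129   19.0826  283.1373]
dict_keys(['color', 'camera_matrix', 'tool_from_camera', 'shot']) [[328.99577386   0.         278.87231698]
 [  0.         328.99577386 204.08598332]
 [  0.           0.           1.        ]]
```

Call:
step_arm:
  commands:
    - [[0, 15, 0, 0, 0, 0, 5], [0, 25, 0, 0, 0, 0, 5], [0, 25, 0, 0, 0, 0, 5], [0, 15.5, 0, 0, 0, 0, 5], [0, 0, 20, 0, 0, 0, 5], [0, 0, 20, 0, 0, 0, 5], [0, 0, 9, 0, 0, 0, 5], [0, 0, 0, 0, 0, 0, 5], [0, 0, 0, 0, 0, 0, 5]]

```text
time: 24.4
tool_pos: [0.6058, 0.0692, 0.3601]
ee_rot: [3.132, -0.006, 1.326]
wrist_force: [-20.6, 3.4, 37.6]
width: 0.0145
finger_force: 30.0
```

```bash
cat > k.py <<'E'
from h import *
np.set_printoptions(precision=4,suppress=True)
o=robot.get_obs(); M=R.from_euler('xyz',o['ee_rot']).as_matrix(); t=np.array(o['tool_pos']); print(t,o['ee_rot'],o['wrist_force'])
p=eyes.snapshot('wrist'); g=p['color'].copy()
for X in [(.680,.0777),(.6668,.0236)]:
    for z in (.1,.123): 
        a=proj(p,[*X,z],o); print(X,z,a,1e3*M.T@(np.array([*X,z])-t)); 
cv2.imwrite('pics/w8.png',cv2.resize(g[150:330,320:480,::-1],None,fx=4,fy=4,interpolation=cv2.INTER_CUBIC)[:600])
E
python3 k.py
```

```text
[0.6058 0.0692 0.3601] [ 3.1321 -0.0056  1.3265] [-20.5745   3.4344  37.5955]
(0.68, 0.0777) 0.1 [368.8232 186.3631] [ 24.7738  67.4855 260.9165]
(0.68, 0.0777) 0.123 [378.0269 193.4508] [ 24.9018  67.7044 237.9179]
(0.6668, 0.0236) 0.1 [364.1777 254.9536] [-30.9117  67.7684 260.6092]
(0.6668, 0.0236) 0.123 [372.3884 267.969 ] [-30.7837  67.9874 237.6106]
```

View pics/w8.png

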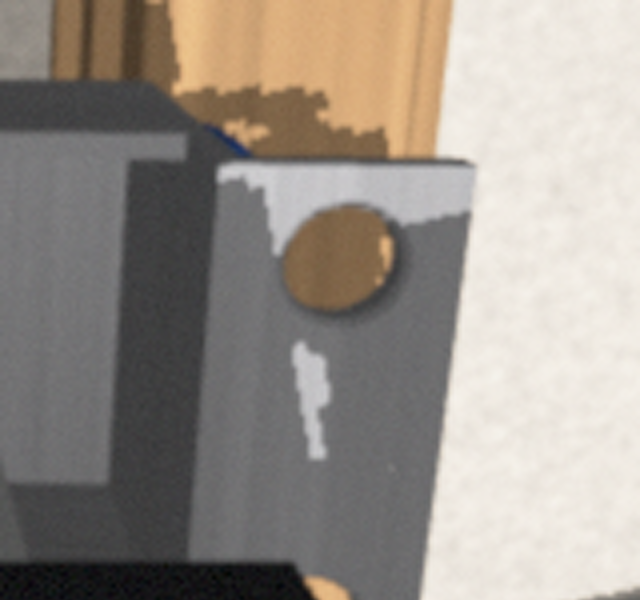

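Call:
step_arm:
  commands:
    - [[0, 0, -15, 0, 0, 0, 5], [0, 0, -25, 0, 0, 0, 5], [0, 0, -25, 0, 0, 0, 5], [0, -20, 0, 0, 0, 0, 5], [15, -30, 0, 0, 0, 0, 5], [25, -30, 0, 0, 0, 0, 5], [20, 0, 0, 0, 0, 0, 5], [0, 0, 25, 0, 0, 0, 5], [0, 0, 35, 0, 0, 0, 5], [0, 0, 35, 0, 0, 0, 5], [0, 0, 20, 0, 0, 0, 5], [0, 0, 0, 0, 0, 0, 5]]

```text
time: 25.95
tool_pos: [0.5447, 0.1453, 0.2924]
ee_rot: [-3.137, 0.003, 1.324]
wrist_force: [-0.3, -0.9, -2.1]
width: 0.0138
finger_force: 30.0
```

```bash
python3 e.py; python3 g.py w9 2>/dev/null
```

```text
25.95 [ 0.1603  0.1675  1.5061 -0.0005  1.4734  0.4068] tilt 0.005508234087369013 lip [0.457  0.1667 0.0358] force [-0.3017 -0.8817 -2.1473] [-0.0067 -0.0518 -0.0031] 0.01379724369500072
[0.5447 0.1453 0.2924] [-3.1368  0.0027  1.3243]
hole tool mm [389.1, 297.8] [-41.2776  73.6973 214.7571]
hole tool mm [398.0, 209.1] [ 20.6255  73.6143 214.5932]
pin det [514.3, 386.4] 0.88 [0.668  0.0193 0.1   ] [-91.5468 151.3097 191.8999]
pin det [531.2, 307.9] 0.8 [0.6811 0.0754 0.1   ] [-34.0254 150.2728 191.7523]
blue [524 300  15  18 180] [531.2833 307.35  ] [0.6733 0.0854 0.1115] [-26.2102 140.2405 180.2798]
blue [507 378  13  18 149] [513.4027 384.8322] [0.6606 0.0341 0.1115] [-79.0972 140.4764 180.419 ]
```

Call:
step_arm:
  commands:
    - [[0, 0, 6, 0, 0, 0, 5], [0, 0, 5, 0, 0, 0, 5], [0, 0, 0, 0, 0, 0, 5], [0, 0, 0, 0, 0, 0, 20], [0, 0, 0, 0, 0, 0, 40], [0, 0, 0, 0, 0, 0, 40], [0, 0, 0, 0, 0, 0, 40]]

```text
time: 26.98
tool_pos: [0.5442, 0.1456, 0.2848]
ee_rot: [3.141, -0.0, 1.325]
wrist_force: [-0.5, -0.5, 0.1]
width: 0.0397
finger_force: 0.0
```

```bash
cat > m.py <<'E'
from h import *
np.set_printoptions(precision=4,suppress=True)
o=robot.get_obs(); M=R.from_euler('xyz',o['ee_rot']).as_matrix(); t=np.array(o['tool_pos']); print(o['time'],t,o['ee_rot'],o['wrist_force'])
p=eyes.snapshot('wrist')
for q,dz in(('scoop_hole_l',.065),('scoop_lip',.023),('scoop_grip',.1)):
  for k in models.tip_of(p,q)[:2]:
    X=atz(p,k['xy'],dz,o); print(q,k['xy'],k['confidence'],X,1e3*M.T@(X-t))
g=p['color'].astype(int)
m=((g[...,0]>90)&(g[...,1]<.5*g[...,0])&(g[...,2]<.5*g[...,0])).astype(np.uint8)
n,l,s,c=cv2.connectedComponentsWithStats(m); i=1+np.argmax(s[1:,4]); print('red',s[i],c[i])
# rack front top edge in saved w6, w7: wood/other transition along rows
p7={'camera_matrix':p['camera_matrix'],'tool_from_camera':p['tool_from_camera']}
for f,tt,rr,cols in(('w6',[0.5016,0.1322,0.3954],[3.1401,-.0007,1.1294],(455,520)),('w7',[0.5291,0.0875,0.3946],[3.1413,0,1.3235],(405,480))):
    im=cv2.imread(f'pics/{f}.png').astype(float); oo={'tool_pos':tt,'ee_rot':rr}; MM=R.from_euler('xyz',rr).as_matrix()
    for y in range(140,270,16):
        L=cv2.GaussianBlur(im,(3,3),0).sum(2)[y-1:y+2].mean(0); d=np.diff(L)[cols[0]:cols[1]]; j=cols[0]+np.argmax(d)+.5
        X=atz(p7,(j,y),.1,oo); print(f,y,j,round(d.max()),X,1e3*MM.T@(X-np.array(tt)))
E
python3 m.py
```

```text
26.975 [0.5442 0.1456 0.2848] [ 3.141  -0.0001  1.3248] [-0.4602 -0.537   0.0752]
scoop_hole_l [392.5, 199.5] 0.88 [0.6199 0.1527 0.065 ] [ 25.3821  71.5252 219.8409]
scoop_hole_l [380.0, 278.0] 0.68 [0.6033 0.1005 0.065 ] [-29.332   68.1364 219.8337]
scoop_lip [162.0, 224.2] 0.68 [0.4549 0.1624 0.023 ] [ -5.4342 -90.9019 261.7398]
scoop_grip [278.8, 266.0] 0.69 [0.5435 0.1424 0.1   ] [ -3.2112  -0.07   184.7949]
red [ 265  209   28  117 3011] [278.6935 265.5423]
w6 140 480.5 86 [0.6768 0.1119 0.1   ] [ 56.2484 166.6556 295.6885]
w6 156 481.5 82 [0.6739 0.0987 0.1   ] [ 43.0566 169.6502 295.6838]
w6 172 481.5 90 [0.6701 0.0855 0.1   ] [ 29.5186 171.8745 295.6776]
w6 188 455.5 108 [0.646  0.0815 0.1   ] [ 15.6359 151.7896 295.6379]
w6 204 456.5 112 [0.6425 0.0673 0.1   ] [  1.3636 154.7045 295.6323]
w6 220 457.5 103 [0.639  0.0528 0.1   ] [-13.2993 157.6991 295.6265]
w6 236 458.5 114 [0.6353 0.0379 0.1   ] [-28.369  160.7768 295.6205]
w6 252 484.5 89 [0.6521 0.0128 0.1   ] [-43.8859 186.6607 295.6483]
w6 268 485.5 86 [ 0.6485 -0.0032  0.1   ] [-59.8239 190.2399 295.6425]
w7 140 421.5 126 [0.6568 0.1134 0.1   ] [ 56.3499 117.4365 294.6344]
w7 156 419.5 123 [0.6535 0.1007 0.1   ] [ 43.209  117.2891 294.6343]
w7 172 417.5 105 [0.65   0.0876 0.1   ] [ 29.7222 117.1377 294.6343]
w7 188 439.5 89 [0.6664 0.0692 0.1   ] [ 15.8667 137.5388 294.6403]
w7 204 437.5 87 [0.6631 0.0554 0.1   ] [  1.6453 137.6571 294.6403]
w7 220 435.5 86 [0.6596 0.0412 0.1   ] [-12.9658 137.7786 294.6403]
w7 236 433.5 83 [0.656  0.0266 0.1   ] [-27.983  137.9035 294.6404]
w7 252 431.5 86 [0.6524 0.0116 0.1   ] [-43.4233 138.032  294.6404]
w7 268 429.5 83 [ 0.6486 -0.0038  0.1   ] [-59.3049 138.1641 294.6404]
```

Call:
step_arm:
  commands:
    - [[-1, 0, 0, 0, 0, 0, 40], [0, 0, 0, 0, 0, 0, 5], [0, 0, 0, 0, 0, 0, 5], [0, 0, 0, 0, 0, 0, 5], [0, 0, 0, 0, 0, 0, 5], [0, 0, 0, 0, 0, 0, 5], [0, 0, 0, 0, 0, 0, 5]]

```text
time: 28.05
tool_pos: [0.5439, 0.1446, 0.2845]
ee_rot: [3.141, 0.0, 1.325]
wrist_force: [0.3, 0.1, 0.0]
width: 0.0136
finger_force: 30.0
```

```bash
sed -i '/^# rack/,$d' m.py; python3 m.py
```

```text
28.05 [0.5439 0.1446 0.2845] [3.1415 0.0001 1.3249] [0.3187 0.1427 0.0084]
scoop_hole_l [161.8, 225.2] 0.74 [0.473  0.1711 0.065 ] [  8.4715 -75.2258 219.4487]
scoop_hole_l [387.5, 198.4] 0.72 [0.6164 0.1534 0.065 ] [ 26.1973  68.1843 219.4613]
scoop_lip [162.7, 222.4] 0.75 [0.4556 0.1628 0.023 ] [ -3.8603 -90.1091 261.4481]
scoop_grip [278.6, 265.8] 0.93 [0.543  0.1418 0.1   ] [ -2.9245  -0.1799 184.4566]
red [ 266  207   27  119 3064] [278.8065 264.5822]
```

Call:
step_arm:
  commands:
    - [[0, 0, -10, 0, 0, 0, 5], [0, 0, -20, 0, 0, 0, 5], [0, 0, -20, 0, 0, 0, 5], [0, 0, -20, 0, 0, 0, 5], [0, 0, -20, 0, 0, 0, 5], [-10, 0, -15, 0, 0, 0, 5], [-20, 0, -5, 0, 0, 0, 5], [-20, 0, 0, 0, 0, -0.006, 5], [-9, 0, 0, 0, 0, 0, 5], [0, 0, 0, 0, 0, 0, 5], [0, 0, 0, 0, 0, 0, 5]]

```text
time: 29.62
tool_pos: [0.5296, 0.0874, 0.3942]
ee_rot: [-3.141, -0.0, 1.331]
wrist_force: [0.4, -0.0, -2.5]
width: 0.0137
finger_force: 30.0
```

```bash
cat > q.py <<'E'
from h import *
np.set_printoptions(precision=2,suppress=True)
# average of several looks: holes, pins, rack edge in tool mm; hole outlines by brightness not needed
H=[];B=[];E=[]
for _ in range(4):
    o=robot.get_obs(); M=R.from_euler('xyz',o['ee_rot']).as_matrix(); t=np.array(o['tool_pos'])
    p=eyes.snapshot('wrist'); g=p['color'].astype(int); T=lambda X:1e3*M.T@(X-t)
    k=[T(atz(p,k['xy'],t[2]-.2195,o)) for k in models.tip_of(p,'scoop_hole_l')[:2]]; H.append(sorted([tuple(v[:2]) for v in k]))
    m=((g[...,2]>g[...,0]+25)&(g[...,2]>g[...,1]+15)).astype(np.uint8)
    n,l,s,c=cv2.connectedComponentsWithStats(m)
    B.append([tuple(T(atz(p,c[i],.1115,o))[:2]) for i in range(1,n) if s[i,4]>100 and s[i,4]<400 and c[i][1]<330])
    L=cv2.GaussianBlur(p['color'].astype(float),(3,3),0).sum(2)
    for y in range(184,270,16):
        d=np.diff(L[y-1:y+2].mean(0))[427:480]; j=427+np.argmax(d)+.5; E.append(T(atz(p,(j,y),.1,o))[:2])
print(o['time'],t*1e3,o['ee_rot'])
for h,b in zip(H,B): print(np.array(h).ravel(),np.array(b).ravel())
print(np.array(E[:6]))
# bright/dark hole: refine around the hole pixels with Hough-free threshold fit
gr=cv2.cvtColor(p['color'],cv2.COLOR_RGB2GRAY)
for k in models.tip_of(p,'scoop_hole_l')[:2]:
    x,y=map(int,k['xy']); w=cv2.Canny(gr[y-25:y+25,x-25:x+25],40,90)
    c,_=cv2.findContours(w,cv2.RETR_LIST,cv2.CHAIN_APPROX_NONE)
    for q in c:
        if len(q)>30:
            e=cv2.fitEllipse(q); print('ell',np.array(e[0])+[x-25,y-25],e[1])
np.save('last.npy',p['color'])
E
python3 q.py
```

```text
29.925 [529.67  87.71 394.38] [-3.14  0.    1.33]
[-27.5   68.95  25.09  68.54] [ 26.24 148.7  -29.59 148.71]
[-30.11  67.96  25.67  67.48] [ 25.87 148.58 -29.92 148.57]
[-29.44  68.72  25.02  69.18] [ 25.83 148.56 -29.93 148.47]
[-28.18  67.2   25.67  68.49] [ 25.89 148.55 -29.87 148.5 ]
[[ 19.48 136.82]
 [  5.38 136.93]
 [ -9.11 137.04]
 [-23.99 137.16]
 [-39.29 137.28]
 [-55.03 137.4 ]]
ell [417.   214.31] (22.258638381958008, 33.6932258605957)
ell [398.95 200.77] (2.243147611618042, 11.809985160827637)
ell [363.06 180.82] (12.601431846618652, 19.142654418945312)
ell [391.3  193.35] (27.967329025268555, 39.03107833862305)
ell [382.34 176.41] (3.8569998741149902, 44.087276458740234)
ell [380.86 281.86] (17.12544059753418, 23.104387283325195)
ell [380.82 281.89] (17.593807220458984, 23.631898880004883)
ell [353.24 291.62] (12.293254852294922, 13.161466598510742)
```

Call:
step_arm:
  commands:
    - [[0, 8.9, -2.4, 0.04, 0, 0, 5], [0, 8.9, -2.4, 0.04, 0, 0, 5], [0, 15, -1.2, 0, 0, 0, 5], [0, 20, -1.6, 0, 0, 0, 5], [0, 20, -1.6, 0, 0, 0, 5], [0, 15, -1.2, 0, 0, 0, 5], [0, 8.7, -0.7, 0, 0, 0, 5], [0, 0, 0, 0, 0, 0, 5], [0, 0, 0, 0, 0, 0, 5], [0, 1, 12, 0, 0, 0, 5], [0, 1, 12, 0, 0, 0, 5], [0, 0.5, 6, 0, 0, 0, 5], [0, 0, 0, 0, 0, 0, 5]]

```text
time: 31.7
tool_pos: [0.6235, 0.0643, 0.3675]
ee_rot: [-3.059, 0.001, 1.331]
wrist_force: [-0.6, -0.0, -1.7]
width: 0.0138
finger_force: 30.0
```

```bash
cat > r.py <<'E'
from h import *
np.set_printoptions(precision=4,suppress=True)
o=robot.get_obs(); M=R.from_euler('xyz',o['ee_rot']).as_matrix(); t=np.array(o['tool_pos'])
print(o['time'],t,o['ee_rot'],'F',o['wrist_force'],'T',o['wrist_torque'])
x=np.array([M[0,1],M[1,1]]); x/=np.linalg.norm(x)
for n,l in(('l',[.0254,.0683,.2195]),('r',[-.0288,.0683,.2195])): print('hole',n,t+M@l)
P=eyes.snapshot('wrist')
for k in models.tip_of(P,'scoop_hole_l')[:2]: print(k['xy'],k['confidence'])
print('bottom rear',t+M@[0,.054,.2845])
E
python3 r.py
```

```text
31.7 [0.6235 0.0643 0.3675] [-3.0595  0.0006  1.3308] F [-0.6012 -0.0109 -1.6599] T [-0.0367 -0.103   0.0312]
hole l [0.6782 0.077  0.1432]
hole r [0.6653 0.0243 0.1432]
[386.8, 198.3] 0.56
[291.2, 216.8] 0.3
bottom rear [0.6531 0.0569 0.0796]
```

Call:
step_arm:
  commands:
    - [[0, 1.5, 9, 0, 0, 0, 5], [0, 0.6, 8, 0, 0, 0, 5], [0, 0.4, 5, 0, 0, 0, 5], [0, 0.3, 4, 0, 0, 0, 5], [0, 0, 0, 0, 0, 0, 5]]

```text
time: 32.42
tool_pos: [0.6244, 0.0642, 0.3422]
ee_rot: [-3.061, 0.0, 1.331]
wrist_force: [-0.4, 0.7, -2.2]
width: 0.0138
finger_force: 30.0
```

```bash
python3 r.py
```

```text
32.425 [0.6244 0.0642 0.3422] [-3.0608  0.0003  1.3308] F [-0.4105  0.728  -2.1973] T [-0.0348 -0.1582 -0.0475]
hole l [0.6793 0.0768 0.1179]
hole r [0.6664 0.0242 0.1179]
[386.7, 201.3] 0.63
[382.6, 280.3] 0.61
bottom rear [0.6543 0.0567 0.0543]
```

Call:
step_arm:
  commands:
    - [[0, 0.3, 4, 0, 0, 0, 5], [0, 0.3, 4, 0, 0, 0, 5], [0, 0.2, 3, 0, 0, 0, 5], [0, 0.2, 2, 0, 0, 0, 5], [0, 0, 0, 0, 0, 0, 5]]

```text
time: 33.15
tool_pos: [0.6244, 0.0642, 0.3293]
ee_rot: [-3.061, 0.0, 1.331]
wrist_force: [0.7, -0.6, -2.0]
width: 0.0139
finger_force: 30.0
```

```bash
python3 r.py
```

```text
33.15 [0.6244 0.0642 0.3293] [-3.0611  0.0002  1.3308] F [ 0.7147 -0.5623 -1.9565] T [-0.0584 -0.1437  0.0117]
hole l [0.6794 0.0768 0.105 ]
hole r [0.6665 0.0242 0.105 ]
[385.3, 278.0] 0.62
[388.2, 199.1] 0.57
bottom rear [0.6544 0.0568 0.0414]
```

Call:
step_arm:
  commands:
    - [[0, -6.5, 2.1, -0.03, 0, 0, 5], [0, -6.5, 2.1, -0.03, 0, 0, 5], [0, 0, 0, 0, 0, 0, 5], [0, 0, 2, 0, 0, 0, 5], [0, 0, 2, 0, 0, 0, 5], [0, 0, 0, 0, 0, 0, 5]]

```text
time: 34.0
tool_pos: [0.6116, 0.0672, 0.3218]
ee_rot: [-3.121, 0.0, 1.331]
wrist_force: [-0.1, -0.7, -2.5]
width: 0.014
finger_force: 30.0
```

```bash
python3 r.py
```

```text
34.0 [0.6116 0.0672 0.3218] [-3.1208  0.0003  1.3307] F [-0.1177 -0.7012 -2.4521] T [-0.0758 -0.0842 -0.0306]
hole l [0.6795 0.0767 0.1009]
hole r [0.6666 0.0241 0.101 ]
[382.2, 279.4] 0.93
[389.7, 200.4] 0.57
bottom rear [0.6583 0.0557 0.0363]
```

Call:
step_arm:
  commands:
    - [[0, 0, 1, 0, 0, 0, 5], [0, 0, 1, 0, 0, 0, 5], [0, 0, 0, 0, 0, 0, 5]]

```text
time: 34.48
tool_pos: [0.6114, 0.0674, 0.3209]
ee_rot: [-3.122, -0.0, 1.331]
wrist_force: [-0.5, -0.2, 0.8]
width: 0.0138
finger_force: 30.0
```

Call:
step_arm:
  commands:
    - [[0, 0, 0, 0, 0, 0, 18], [0, 0, 0, 0, 0, 0, 26], [0, 0, 0, 0, 0, 0, 40], [0, 0, 0, 0, 0, 0, 50], [0, 0, 0, 0, 0, 0, 50]]

```text
time: 35.1
tool_pos: [0.6115, 0.0673, 0.3204]
ee_rot: [-3.122, 0.0, 1.331]
wrist_force: [-0.1, -1.0, 0.4]
width: 0.0495
finger_force: 0.0
```

```bash
sed -i 's/for k in models.tip_of(P/print(o["width"]);\nfor k in models.tip_of(P/' r.py; python3 r.py; python3 m.py | grep -E "grip|red"
```

```text
35.1 [0.6115 0.0673 0.3204] [-3.122   0.      1.3308] F [-0.0958 -0.9616  0.3838] T [ 0.0145 -0.0931  0.0106]
hole l [0.6797 0.0768 0.0996]
hole r [0.6668 0.0241 0.0996]
0.04945777549381883
[384.6, 197.5] 0.96
[376.7, 278.3] 0.89
bottom rear [0.6585 0.0558 0.0349]
scoop_grip [269.0, 263.4] 0.62 [0.5963 0.0516 0.1   ] [-18.8832  -6.6373 220.5281]
red [ 256  203   28  123 3131] [269.5481 262.8049]
```

Call:
step_arm:
  commands:
    - [[0, 0, -6, 0, 0, 0, 50], [0, 0, -12, 0, 0, 0, 50], [0, 0, -25, 0, 0, 0, 50], [0, 0, -35, 0, 0, 0, 50], [0, -20, -40, 0, 0, 0, 50], [0, -30, -20, 0, 0, 0, 50], [0, 0, 0, 0, 0, 0, 50], [0, 0, 0, 0, 0, 0, 50]]

```text
time: 36.4
tool_pos: [0.5658, 0.0785, 0.4589]
ee_rot: [-3.122, 0.0, 1.331]
wrist_force: [0.7, -1.6, -0.7]
width: 0.0499
finger_force: 0.0
```

```bash
cat > v.py <<'E'
from h import *
np.set_printoptions(precision=4,suppress=True)
for _ in range(2):
    o=robot.get_obs(); p=eyes.snapshot('wrist'); g=p['color'].astype(int)
    if not _: print(o['time'],o['tool_pos'],o['wrist_force'])
    for q,z in(('scoop_hole_l',.1),('pin_l',.1),('scoop_grip',.135),('scoop_lip',.058)):
        for k in models.tip_of(p,q)[:2]: print(q,k['xy'],round(k['confidence'],2),atz(p,k['xy'],z,o))
m=((g[...,2]>g[...,0]+25)&(g[...,2]>g[...,1]+15)).astype(np.uint8)
n,l,s,c=cv2.connectedComponentsWithStats(m)
for i in range(1,n):
    if s[i,4]>15: print('blue',s[i],c[i],atz(p,c[i],.114,o))
p=eyes.snapshot('top')
for k in models.tip_of(p,'jar_rim')[:1]: print('jar',atz(p,k['xy'],.125))
for i in range(4): 
    for k in models.tip_of(p,f'ball{i}_center')[:4]: print('ball',round(k['confidence'],2),atz(p,k['xy'],.037))
    break
E
python3 v.py
```

```text
36.4 [0.5658 0.0785 0.4589] [ 0.7084 -1.6293 -0.7246]
scoop_hole_l [393.9, 164.8] 0.77 [0.6802 0.0775 0.1   ]
scoop_hole_l [388.5, 215.3] 0.58 [0.6665 0.0247 0.1   ]
pin_l [386.4, 216.0] 0.88 [0.6642 0.0244 0.1   ]
pin_l [392.3, 163.5] 0.79 [0.6788 0.0792 0.1   ]
scoop_grip [323.5, 196.7] 0.78 [0.601  0.0708 0.135 ]
scoop_lip [248.0, 185.4] 0.85 [0.5212 0.084  0.058 ]
scoop_hole_l [394.4, 164.7] 0.82 [0.6795 0.0777 0.1   ]
scoop_hole_l [391.3, 214.2] 0.56 [0.6685 0.0257 0.1   ]
pin_l [393.8, 167.1] 0.78 [0.6786 0.0753 0.1   ]
pin_l [389.4, 217.9] 0.63 [0.6659 0.022  0.1   ]
scoop_grip [328.0, 200.2] 0.91 [0.6038 0.0667 0.135 ]
scoop_lip [249.5, 182.3] 0.86 [0.5233 0.0873 0.058 ]
blue [392 162  15  10 113] [399.0619 166.3717] [0.6798 0.0781 0.114 ]
blue [387 213  14  13 113] [393.6018 219.6195] [0.6664 0.0247 0.114 ]
blue [267 361  18  40 372] [272.9409 376.9919] [ 0.4974 -0.1392  0.114 ]
jar [ 0.545  -0.2513  0.125 ]
ball 0.66 [ 0.5346 -0.2987  0.037 ]
```

```bash
python3 -c "
from bench import robot
print(robot.close_job())"
```

```text
the job is handed in; nothing more can be done
None
```

The job is handed in at about 37 s: all four balls went into the jar, and the empty scoop hangs released on the two pins with both holes within about 2 mm and a sag of roughly 0.1 rad; the first try at hanging it caught the rack's front edge, so I set the scoop down, regripped it and hung it on the second try.

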